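# Release a vial from the gravity dispenser

### The job

Let the large white-capped vial out of its dispenser: push the blue knob of that dispenser fully down and hold it there a moment until the vial has rolled into the tray in front, then let the knob spring back up. Do not touch the vials themselves, and leave the small black-capped vial in the other dispenser where it is.

Things in the scene. Friction and masses are not known exactly. Their poses are not given: they have to be found in the camera images.
- white_cap_vial: Wanted vial: clear glass, beige powder, white cap, 25 mm diameter, 58 mm long, lying across a 20-degree chute behind a red gate (vial top 72 mm over the worktop); with the gate down it rolls past within 1 s into the open tray in front, floor 6 mm over the worktop, rim 26 mm. Origin: centre of its bottom end; z runs along it to the cap. Dispenser fixed, white, back wall 82 mm high.
- big_dispenser_knob (a point): Centre of the flat top of the blue knob of the white-capped vial's dispenser: 26 mm diameter, 12 mm thick, 106 mm over the worktop when up. z up; x to the dispenser's back, within 0.3 rad of straight away from the robot. The chute's middle is 62 mm to its right (-y); the tray is 52 to 92 mm in front (-x), 30 to 94 mm to the right (-y). The other dispenser's knob looks the same.
- big_dispenser_plunger (a joint): Travel in m of that knob with its plunger and gate: 0 up, 0.022 pushed straight down against its stop. A spring returns it: about 3 N to start, 6 N at the stop. The gate is clear of the vial only near the stop (past about 0.019) and must stay down until the vial has rolled past. Nearby obstacle: the hood's left post, x 0.35 to 0.41, y 0.33 to 0.43, full height.
- black_cap_vial: Vial to be left alone: amber-coloured contents, black cap, 18 mm diameter, 34 mm long, lying across the chute of the other dispenser, which is of the same kind but narrower and stands about 13 to 36 cm to one side or the other (knob 50 mm left of its chute's middle). Origin: centre of its bottom end; z runs along it to the cap.

How it is judged:
By the outcome, as a careful person would: the job done as asked, in the order asked, and still so for the second after the job is handed in, with the robot touching nothing.
It also fails if it takes over 34 s, if anything falls off the work surface, if the arm or the gripper's body presses on something with over 40 N, if the wrist force passes 120 N, or if a joint passes its speed limit or range.

### The arm

A 6-joint arm with a two-finger parallel gripper is mounted at the origin on a cart in front of the work surface, level with it; the furniture and walls round the work are solid. World frame = base frame: x ahead of the robot, y to its left, z up, the work surface at z = 0. Lengths are in mm, angles in rad, forces in N, time in s.
With the tool pointing down it reaches from about 400 to 925 mm from the base axis. Payload 12.5 kg.
Tool frame: the origin (TCP) lies at the very end of the fingers, on their centre line; the grasp point (between the pads) lies r.pinch_z behind it (r.pinch_z is the distance from the TCP to the grasp point, in mm); z points along the fingers, y is the line along which they close (so a half turn about z gives the same grasp; the last joint's range is limited). The gripper opens to 95 mm and grips with 3 to 60 N. Pads are 20 mm wide; open, the fingers measure 119 mm over their backs; the gripper's body (75 mm by 180 mm) begins 59 mm behind the grasp point.
Start: joints at [-1.367, 0.491, 1.559, -0, 1.092, -0.106], TCP at [190.566, -595.258, 214.661] pointing down, gripper open.
Joint ranges: [-3.1, 3.1], [-0.84, 2.19], [0.05, 2.79], [-1.13, 4.28], [0.06, 2.93], [-2.69, 2.69]. Speed limits (rad/s): [2.22, 2.22, 2.79, 3.14, 3.14, 3.14].

### API

Orientations are given as a unit quaternion [w, x, y, z].
In Python, from cell import r gives the robot as it stands. The module is installed in compiled form; this text tells all that it offers.
- The arm moves only by the tool play_rows, never from a script. Its argument "series" is a list that holds one entry, the list of rows, each a list of 7 numbers: the turn, a rotation vector about the world's x, y, z in degrees, then the shift along the world's x, y, z in mm, then the finger opening in mm, from 0 to 95.1. In form: [[[wx, wy, wz, x, y, z, hand], ...]]. A call has 1 to 8 rows; each row is the pose to reach, as a shift and turn from the pose commanded when the call began; what a row does not reach only later rows make up. A row lasts 1/8 s, in which the tool goes at most 62.5 mm and 10.7 degrees, less where a joint would pass 70% of its speed; a pose out of reach is approached as far as the arm can. A call with a gripper value outside its range is refused whole. The fingers move at their own pace and stop on an object; "force" is the grip in N (left out, the last holds). Time passes only in rows, so rows that repeat a pose let the fingers close. It gives the time, the measured TCP pose, the force, the opening and the grip force at its end, in the units of the state.
- r.read_state(): the state, without advancing time (a new reading comes with each control period).
- r.capture(name): name is "scene" or "side" or "wrist"; returns (picture, depth): 480x640x3 uint8, red, green, blue; 480x640 float32, mm along the optical axis (not along the pixel's ray), 0 where there is no reading.
- r.camera_info(name): a dict with "intrinsics" (3x3 intrinsics, pixels), "eye" and "attitude" of the camera in the world. Camera axes: x right, y down, z forward; pixel columns grow to the right and rows downward; lengths in mm; the calibration is good to about 2 mm. A picture is of the moment at which its call begins: read the wrist's pose just before it. camera_info takes no time and is no camera call; for the wrist camera it gives the pose at the moment of the call.
- r.job_done(): hands the job in; it is judged then, once.
The state is a dict: "t": time; "qpos": joint angles; "qvel": joint speeds; "tau": joint torques, N m; "tcp_pos": TCP position; "tcp_rot": TCP orientation; "contact_force": force on the tool from outside, world axes, zero at the start; "wrist_torque": the same for the moment, N m; "gripper_width": finger opening in mm; "gripper_force": force on a finger pad.
Only numpy, scipy, OpenCV 4.12 (cv2) and the standard library are available. Lean on these libraries where they do the work, as an engineer would, in place of code of your own. Each camera call takes 0.05 s, during which the arm holds its last target. There are 200 camera calls.

## Working session

There is one attempt and no reset: what is moved stays moved. The work goes in short steps, Python scripts to look and compute and a tool call to move; the robot and the scene stay as the last step left them, time stands still between calls to the robot, and variables do not carry over. Pictures are saved under pics/ and viewed, at most 10 in all, crops included, and the job is handed in when it is done.

Besides the shell and the picture viewer there is one more tool, called as name(argument=value, ...), one argument or row to a line, values as JSON. play_rows: Moves the arm, as the interface text tells. Its arguments: {"type":"object","properties":{"series":{"type":"array","items":{"type":"array","items":{"type":"array","items":{"type":"number"}}}},"force":{"type":"number"}},"required":["series"]}

```bash
mkdir -p pics
cat > h.py <<'E'
import numpy as np,cv2
from cell import r
from scipy.spatial.transform import Rotation as R
def cam(n):
    i=r.camera_info(n); p,d=r.capture(n); return i,p,d
def rot(i):
    a=np.array(i["attitude"]); 
    return a if a.shape==(3,3) else R.from_quat(a,scalar_first=True).as_matrix()
def pts(i,d):
    K=np.array(i["intrinsics"]);v,u=np.indices(d.shape)
    c=np.stack([(u-K[0,2])/K[0,0]*d,(v-K[1,2])/K[1,1]*d,d],-1)
    return c@rot(i).T+np.array(i["eye"])
E
python3 - <<'E'
from h import *
for n in("scene","side"):
    i,p,d=cam(n); cv2.imwrite(f"pics/{n}0.png",p[...,::-1]); P=pts(i,d)
    np.savez(f"{n}.npz",p=p,d=d,P=P)
    print(n,i["eye"])
    h=cv2.cvtColor(p,cv2.COLOR_RGB2HSV)
    m=((h[...,0]>95)&(h[...,0]<130)&(h[...,1]>120)&(h[...,2]>50)).astype(np.uint8)
    k,l,s,c=cv2.connectedComponentsWithStats(m)
    for j in range(1,k):
        if s[j,4]>40:
            q=P[(l==j)&(d>0)]; t=q[q[:,2]>np.percentile(q[:,2],95)-4] if len(q) else q
            print(s[j],c[j].round(),np.median(q,0).round(), q.max(0).round(),t.mean(0).round(1),len(t))
print(r.pinch_z,r.read_state())
E
```

```text
scene [276.76261717 220.2174867  716.84042789]
[237 100  26  30  89] [249. 115.] [ 775. -556.   34.] [ 778. -511.   39.] [ 774.9 -558.    35. ] 58
[503 129   9  21  88] [508. 140.] [ 328. -818.  -67.] [ 371. -807.  -52.] [ 328.7 -827.6  -54.9] 20
[324 199  18  17 242] [333. 207.] [ 511. -336.  105.] [ 527. -326.  108.] [ 512.1 -338.7  105.6] 178
[229 334  22  22 380] [239. 344.] [519. -83. 105.] [555. -72. 108.] [520.7 -84.3 105.6] 301
side [ 342.05301762 -956.32190735  588.3655499 ]
[ 556    0   64   44 1132] [594.  23.] [ 903. -362.  466.] [ 928. -286.  500.] [ 908.4 -357.9  496.4] 153
[301 186  10   8  63] [306. 189.] [520. -95. 104.] [531. -83. 108.] [520.4 -91.6 105.7] 39
[324 250  14  12 127] [331. 255.] [ 512. -348.  105.] [ 534. -217.  108.] [ 512.3 -344.2  105.8] 88
18.8 {'t': 0.1, 'qpos': array([-1.36657442e+00,  4.91492719e-01,  1.55936759e+00,  1.46946675e-05,
        1.09167391e+00, -1.05588634e-01]), 'qvel': array([-0.00048414, -0.00097213, -0.0021961 ,  0.00023627,  0.00160803,
       -0.00123208]), 'tau': array([ 3.33322074e-03, -6.13623762e+01, -2.58605611e+01,  6.94329059e-02,
        4.70497739e-02, -2.66224470e-05]), 'tcp_pos': array([ 190.54048773, -595.0403508 ,  214.13145886]), 'tcp_rot': array([-4.70528547e-04,  9.88026564e-01,  1.54283139e-01, -1.66973541e-05]), 'contact_force': array([0.29963149, 0.69576625, 0.67767311]), 'wrist_torque': array([ 0.01486952,  0.00971201, -0.01406137]), 'gripper_force': 0.0, 'gripper_width': 95.02582976552655}
```

View pics/scene0.png

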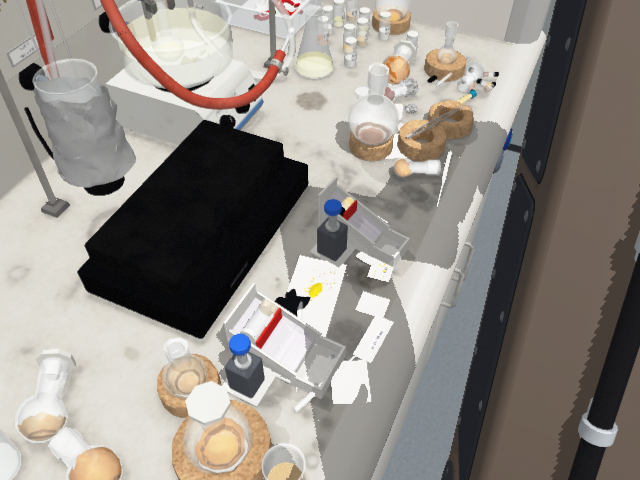

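View pics/side0.png

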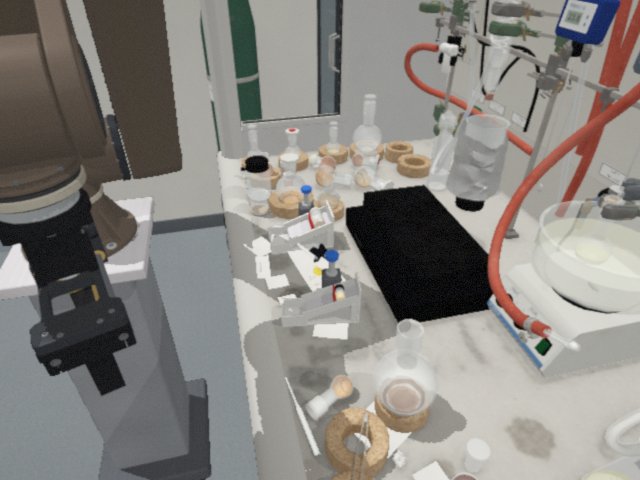

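Run:
```python
from h import *
z=np.load("scene.npz");p=z["p"];P=z["P"]
c=p[280:480,150:370]; d=p[170:290,290:420]
a=cv2.resize(c,(550,500),interpolation=3); b=cv2.resize(d,(250,230),interpolation=3)
o=np.zeros((500,800,3),np.uint8);o[:,:550]=a;o[:230,550:]=b
z2=np.load("side.npz");e=z2["p"][140:340,230:390];o[240:500,550:758]=cv2.resize(e,(208,260),interpolation=3)
cv2.imwrite("pics/c1.png",o[...,::-1])
# max height map near knob, 30 mm cells
for nm,Q in(("scene",P),("side",z2["P"])):
  print(nm,"cols y=60..-210, rows x")
  for x in range(400,700,30):
    print(x,[int(np.percentile(s,98)) if len(s:=Q[(abs(Q[...,0]-x)<15)&(abs(Q[...,1]-y)<15)&(Q[...,2]>-50)&(Q[...,2]<400)][:,2])>3 else None for y in range(120,-220,-30)])
```

```text
scene cols y=60..-210, rows x
400 [None, None, None, None, 56, 3, 2, 2, 3, 3, 4, 4]
430 [None, None, None, 57, 56, 56, 2, 10, 27, 26, 27, 2]
460 [None, None, None, 73, 75, 33, 2, 9, 35, 25, 36, 3]
490 [None, None, 66, 141, 141, 78, 54, 57, 46, 36, 48, 8]
520 [None, None, 63, 141, 142, 33, 104, 107, 71, 71, 71, 22]
550 [None, None, 31, 61, 71, 60, 59, 59, 82, 82, 82, 21]
580 [None, 52, 2, 2, 30, 105, 106, 31, 2, 1, None, 2]
610 [60, 62, 51, 2, 22, 106, 107, 27, 59, 59, 59, 60]
640 [57, 59, 36, 2, 2, 2, 2, 2, 101, 104, 104, 104]
670 [2, 38, 36, 2, 2, 2, 2, 2, 102, 105, 105, 105]
side cols y=60..-210, rows x
400 [106, 108, 106, 55, 55, 53, 2, 2, 4, 3, 5, 4]
430 [108, 108, 107, 56, 56, 54, 2, 5, 26, 27, 26, 2]
460 [31, 107, 106, 72, 76, 59, 19, None, 34, 25, 36, 3]
490 [31, 54, None, 141, 141, 82, 31, 59, 46, 35, 47, 9]
520 [None, None, None, 142, 141, 79, 59, 106, 71, 71, 71, 22]
550 [None, None, None, None, 69, 56, 58, 60, 82, 82, 82, 17]
580 [45, 51, 39, 1, None, 108, 104, 49, 1, 2, 2, 2]
610 [59, 61, 55, None, None, 99, 82, 30, 59, 60, 59, 60]
640 [None, 58, 40, 1, 2, 1, None, None, 103, 104, 104, 104]
670 [None, 38, 36, 2, 1, 2, None, None, None, 105, 105, 105]
```

View pics/c1.png

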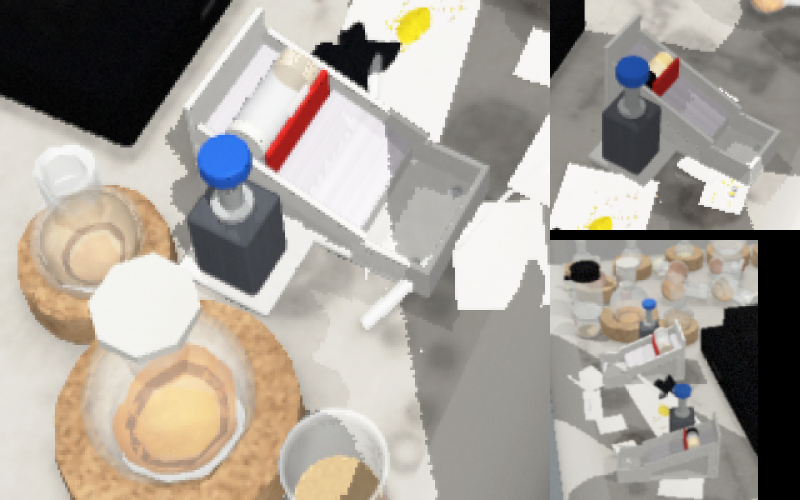

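The scene shows the white-capped vial behind the red gate in the nearer dispenser, with its knob at pixel (239,344). The black-capped vial's knob is at (333,207). The target knob is at about (520,-86,106). The flask next to it is 142 mm tall, and the gripper body clears that.

play_rows(
  series=[
    [[0,0,0,30,46,0,0],[0,0,0,60,92,0,0],[0,0,0,90,138,0,0],[0,0,0,120,184,0,0],[0,0,0,150,230,0,0],[0,0,0,180,276,0,0],[0,0,0,210,322,0,0],[0,0,0,240,368,0,0]],
  ],
  force=20,
)

```text
t: 1.1
tcp_pos: [431.3, -225.6, 214.6]
tcp_rot: [-0.0, 0.988, 0.154, -0.0]
contact_force: [-0.0, -0.8, 0.5]
gripper_width: 20.9
gripper_force: 0.0
```

play_rows(
  series=[
    [[0,0,0,20,35,0,0],[0,0,0,40,70,0,0],[0,0,0,60,105,0,0],[0,0,0,75,130,0,0],[0,0,0,75,130,0,0],[0,0,0,75,130,0,0]],
  ],
)

```text
t: 1.85
tcp_pos: [505.2, -97.6, 214.4]
tcp_rot: [-0.0, 0.988, 0.154, -0.0]
contact_force: [-0.1, -0.6, 0.1]
gripper_width: 1.0
gripper_force: 0.0
```

```bash
cat > m.py <<'E'
from h import *
import sys
K=None
s=r.read_state(); print(s["t"],s["tcp_pos"].round(1),s["tcp_rot"].round(3),s["contact_force"].round(1),s["gripper_width"])
for n in ("wrist","scene","side"):
    i,p,d=cam(n); cv2.imwrite(f"pics/{n}{sys.argv[1]}.png",p[...,::-1])
    K=np.array(i["intrinsics"])
    h=cv2.cvtColor(p,cv2.COLOR_RGB2HSV)
    m=((h[...,0]>95)&(h[...,0]<130)&(h[...,1]>120)&(h[...,2]>50)).astype(np.uint8)
    P=pts(i,d)
    k,l,st,c=cv2.connectedComponentsWithStats(m)
    for j in range(1,k):
        if st[j,4]<40: continue
        q=P[l==j]; q=q[(abs(q[:,2]-106)<5)&(q[:,0]>400)]
        if len(q)<15: continue
        lo,hi=np.percentile(q,1,0),np.percentile(q,99,0)
        print(n,st[j],"mid",((lo+hi)/2).round(1),"ext",(hi-lo).round(1))
E
python3 m.py 1
```

```text
1.85 [505.2 -97.6 214.4] [-0.     0.988  0.154 -0.   ] [-0.1 -0.6  0.1] 1.033674999579025
wrist [300 196  30  30 704] mid [522.4 -85.3 105.9] ext [22.9 23.3  5. ]
wrist [560 288  20  26 278] mid [ 513.  -331.4  104.5] ext [20.1  8.   6.8]
scene [324 199  18  17 240] mid [ 512.2 -338.7  104.6] ext [23.1 24.4  6.6]
scene [229 334  22  22 376] mid [520.5 -84.5 104.6] ext [23.6 24.2  6.3]
side [301 186  10   8  62] mid [520.6 -91.  104.4] ext [20.3 16.6  6.7]
side [324 250  15  12 144] mid [ 513.  -343.2  104.9] ext [24.  23.   6.7]
```

View pics/wrist1.png

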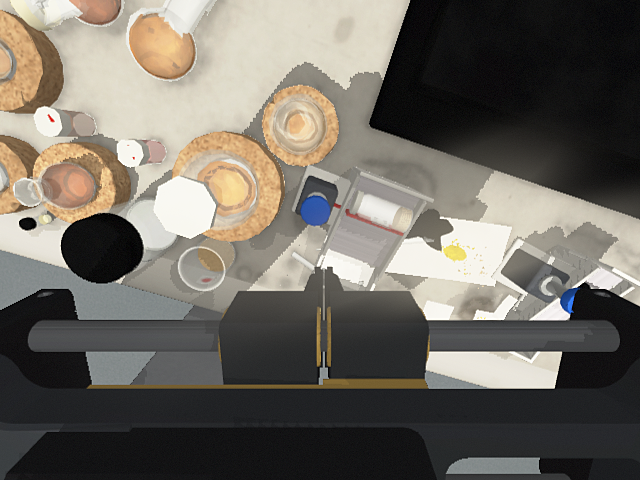

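play_rows(
  series=[
    [[0,0,0,16,12,-25,0],[0,0,0,16,12,-60,0],[0,0,0,16,12,-85,0],[0,0,0,16,12,-98,0],[0,0,0,16,12,-98,0],[0,0,0,16,12,-98,0]],
  ],
)

```text
t: 2.75
tcp_pos: [522.0, -85.6, 117.5]
tcp_rot: [0.0, 0.988, 0.154, 0.001]
contact_force: [0.6, -0.4, 0.6]
gripper_width: 0.2
gripper_force: 0.0
```

play_rows(
  series=[
    [[0,0,0,0,0,-6,0],[0,0,0,0,0,-11,0],[0,0,0,0,0,-16,0],[0,0,0,0,0,-21,0],[0,0,0,0,0,-26,0],[0,0,0,0,0,-29,0],[0,0,0,0,0,-31,0],[0,0,0,0,0,-31,0]],
  ],
)

```text
t: 3.75
tcp_pos: [521.7, -85.3, 85.6]
tcp_rot: [0.0, 0.988, 0.154, 0.0]
contact_force: [0.2, -0.3, 5.5]
gripper_width: 0.4
gripper_force: 2.8
```

play_rows(
  series=[
    [[0,0,0,0,0,-1,0],[0,0,0,0,0,-2,0],[0,0,0,0,0,-2,0],[0,0,0,0,0,-2,0],[0,0,0,0,0,-2,0],[0,0,0,0,0,-2,0],[0,0,0,0,0,-2,0],[0,0,0,0,0,-2,0]],
  ],
)

```text
t: 4.75
tcp_pos: [521.8, -85.3, 84.2]
tcp_rot: [0.0, 0.988, 0.154, 0.0]
contact_force: [-2.1, 1.0, 11.6]
gripper_width: 0.1
gripper_force: 5.9
```

play_rows(
  series=[
    [[0,0,0,0,0,0,0],[0,0,0,0,0,0,0],[0,0,0,0,0,0,0],[0,0,0,0,0,0,0],[0,0,0,0,0,0,0],[0,0,0,0,0,0,0],[0,0,0,0,0,0,0],[0,0,0,0,0,0,0]],
  ],
)

```text
t: 5.75
tcp_pos: [521.8, -85.3, 84.2]
tcp_rot: [0.0, 0.988, 0.154, 0.0]
contact_force: [-0.7, -0.4, 11.0]
gripper_width: 0.4
gripper_force: 5.9
```

```bash
python3 m.py 2
python3 - <<'E'
import cv2,numpy as np
a=cv2.imread("pics/wrist2.png");b=cv2.imread("pics/side2.png")[140:340,230:390]
c=cv2.imread("pics/scene2.png")[270:430,200:380]
o=np.zeros((560,800,3),np.uint8);o[:300,:400]=cv2.resize(a,(400,300));o[:500,400:]=cv2.resize(b,(400,500));o[300:560,:293]=cv2.resize(c,(293,260));cv2.imwrite("pics/c2.png",o)
E
```

```text
5.75 [521.8 -85.3  84.2] [0.    0.988 0.154 0.   ] [-0.7 -0.4 11. ] 0.4371712694218055
side [324 250  15  12 142] mid [ 513.4 -343.4  104.4] ext [24.  22.1  6.1]
```

View pics/c2.png

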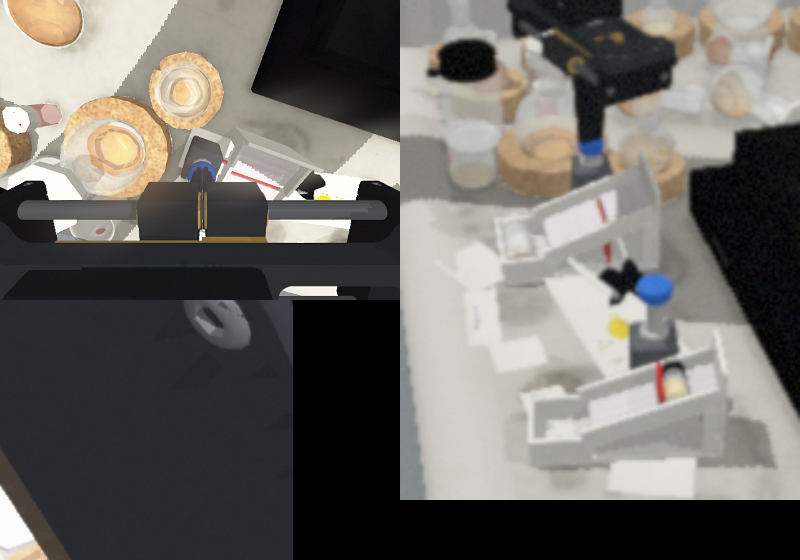

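The knob is at its stop (11 N). The side view shows the white-capped vial in the tray, at crop (517,235), and the black-capped vial still behind its gate. Now I'll retract.

play_rows(
  series=[
    [[0,0,0,0,0,5,0],[0,0,0,0,0,12,0],[0,0,0,0,0,20,0],[0,0,0,0,0,35,0],[0,0,0,0,0,70,0],[0,0,0,0,0,110,0],[0,0,0,0,0,130,0],[0,0,0,0,0,130,0]],
  ],
)

```text
t: 6.9
tcp_pos: [521.8, -85.3, 215.2]
tcp_rot: [0.001, 0.988, 0.154, 0.001]
contact_force: [-0.0, 0.1, -1.3]
gripper_width: 0.5
gripper_force: 0.0
```

play_rows(
  series=[
    [[0,0,0,-10,-30,0,0],[0,0,0,-20,-70,0,0],[0,0,0,-30,-110,0,0],[0,0,0,-40,-150,0,0],[0,0,0,-50,-180,0,0],[0,0,0,-50,-180,0,0],[0,0,0,-50,-180,0,0]],
  ],
)

```text
t: 7.78
tcp_pos: [471.3, -264.6, 212.9]
tcp_rot: [-0.001, 0.988, 0.154, -0.001]
contact_force: [0.5, 0.2, 0.4]
gripper_width: 0.5
gripper_force: 0.0
```

```bash
python3 m.py 3
python3 - <<'E'
import cv2,numpy as np
b=cv2.imread("pics/side3.png")[140:340,230:390]
c=cv2.imread("pics/scene3.png")[180:430,200:420]
cv2.imwrite("pics/c3.png",np.hstack([cv2.resize(b,(400,500)),cv2.resize(c,(400,500))]))
E
```

```text
7.775 [ 471.3 -264.6  212.9] [-0.001  0.988  0.154 -0.001] [0.5 0.2 0.4] 0.547739854670241
wrist [ 106   89   39   35 1027] mid [522.4 -86.6 104.8] ext [23.  23.7  6.8]
wrist [411 209  29  19 329] mid [ 511.3 -342.7  106.9] ext [17.  18.4  3.2]
scene [324 199  18  17 240] mid [ 512.3 -339.4  104.3] ext [23.5 24.3  6.4]
scene [229 334  22  22 378] mid [520.8 -84.5 104.7] ext [23.1 23.6  6.8]
side [302 186   9   8  62] mid [521.2 -91.3 104.8] ext [19.5 19.4  5.9]
side [324 250  15  12 139] mid [ 512.7 -343.3  104.9] ext [23.6 22.8  6.8]
```

View pics/c3.png

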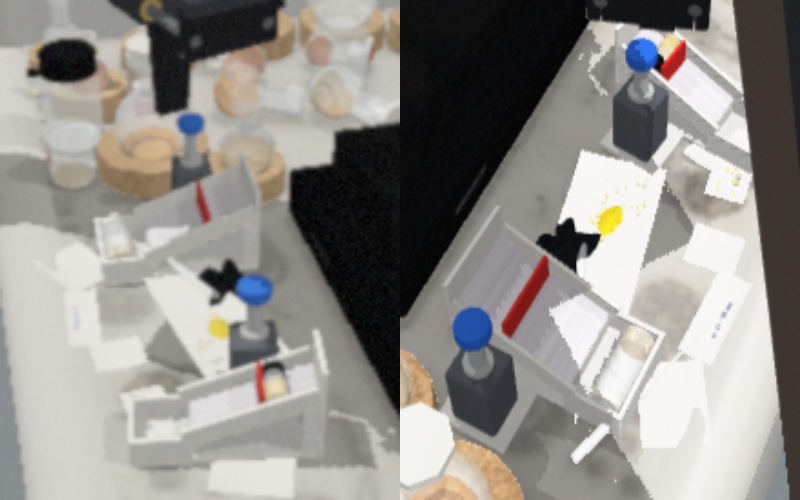

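The vial lies in the tray at crop (625,370), the knob is back up at 106 mm, and the black-capped vial hasn't moved.

```bash
python3 -c "
from cell import r
print(r.job_done())"
```

```text
the job is handed in; nothing more can be done
None
```

The white-capped vial is in its tray, its knob has sprung back up, the black-capped vial is still behind its gate, and the job is handed in after about 8 s of the 34 s allowed.

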